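Set the vacuum manifold's valve levers for filtering on one funnel

ROBOT

A 7-joint arm with a two-finger parallel gripper is mounted at the origin on the work surface. World frame = base frame: x ahead of the robot, y to its left, z up, the work surface at z = 0. Lengths are in m, angles in rad, forces in N, time in s.
With the tool pointing down it reaches from about 0.35 to 0.9 m from the base axis. Payload 8.1 kg.
Tool frame: the origin (TCP) lies midway between the tips of the shut fingers; the grasp point (between the pads) lies 19 mm behind it (arm.hold_point_z is the distance from the TCP to the grasp point, in m); z points along the fingers, y is the direction in which the jaws open and shut (so a half turn about z gives the same grasp; the last joint's range is limited). The gripper opens to 92 mm and grips with 3 to 60 N. Pads are 19 mm wide; open, the fingers measure 130 mm over their backs; the gripper's body (75 mm by 190 mm) begins 47 mm behind the grasp point.
Start: joints at [1.057, 0.434, 0.025, 1.573, -0.012, 1.134, -0.075], TCP at [0.25, -0.573, 0.227] pointing down, gripper open.
Joint ranges: [-2.62, 2.62], [-0.44, 2.09], [-1.27, 1.32], [0.08, 2.57], [-1.32, 4.46], [0.12, 2], [-2.74, 2.74]. Speed limits (rad/s): [2.22, 2.22, 3.01, 3.01, 3.14, 3.14, 3.14].

INTERFACE

Orientations are given as a rotation vector (axis times angle).
In Python, from cell import arm gives the robot as it stands.
- The arm moves only by the shell command python3 -m pendant 'ROWS' [FORCE]. ROWS is JSON, a list of rows, each a list of 3 entries, a list of its own where there are three numbers: the shift along the tool's x, y, z in m, then the turn, a rotation vector about the tool's x, y, z in degrees, then the finger opening in m, from 0 to 0.0918. A call has 1 to 10 rows; each row shifts and turns the commanded pose from where the row before left it, along the tool's axes as they then stand; what a row does not reach is not made up. A row lasts 1/8 s, in which the tool goes at most 62.5 mm and 10.7 degrees, less where a joint would pass 70% of its speed; a pose out of reach is approached as far as the arm can. A call with a gripper value outside its range is refused whole. The fingers move at their own pace and stop on an object; FORCE is the grip in N (left out, the last holds). Time passes only in rows, so rows that do not move let the fingers close. It gives the time, the measured TCP pose, the force and the opening at its end, in the units of the state.
- arm.observe(): the state, without advancing time (a new reading comes with each control period).
- arm.get_image(name): name is "scene" or "top" or "wrist"; returns (picture, depth): 384x512x3 uint8, red, green, blue; 384x512 float32, m along the optical axis (not along the pixel's ray), 0 where there is no reading.
- arm.camera_params(name): a dict with "fovy" (degrees; the focal length in pixels is half the picture's height over the tangent of half this angle, whatever the lens; pixels are square), "cx", "cy" (the principal point, pixels), "k1" (the pictures are not rectified: a ray, as slopes to the right and down, at radius r is drawn at 1 + k1 r^2 times it, then the intrinsics apply), "rvec" (rotation vector, rad) and "tvec" (3), from world to camera coordinates, as OpenCV has them; the wrist camera has in their place "mount" (4x4, takes a point from camera to tool coordinates, whose origin is the TCP and whose axes are the flange's). Camera axes: x right, y down, z forward; pixel columns grow to the right and rows downward; lengths in m; the calibration is good to about 2 mm. A picture is of the moment at which its call begins: read the wrist's pose just before it. camera_params takes no time and is no camera call.
- arm.sign_off(): hands the job in, once; it reports no verdict.
Trained networks look in the newest picture that a camera, given by its name, has taken for a name from the list of things; names that differ only in an ending like _2 or _b are one class to them, and where a whole thing is asked for, a point or a joint stands for the part that bears it (a point fixed in the world has none). Each returns a list of dicts, best first, with "conf" (0 to 1); they miss things now and then, are a little off and sometimes report something else, mostly with a low value. They report only what shows in the picture. A call takes as long as a camera call. They do not tell look-alikes from the thing itself.
- arm.look_for(camera, label): "rect" ([centre column, centre row, width, height] in pixels, round what is visible of it).
- arm.masks_of(camera, label): "pixels" (384x512 bool, what is visible of it) and "rect" ([centre column, centre row, width, height] in pixels, round what is visible of it).
The state is a dict: "clock": time; "joints": joint angles; "dq": joint speeds; "joint_efforts": joint torques, N m; "position": TCP position; "ee_rot": TCP orientation; "force": force on the tool from outside, world axes, zero at the start; "ft_torque": the same for the moment, N m; "width": opening from 0.0 (shut) to 1.0 (fully open).
Only numpy, scipy, OpenCV 4.12 (cv2) and the standard library are available. Lean on these libraries where they do the work, as an engineer would, in place of code of your own. Each camera call takes 0.05 s, during which the arm holds its last target.

TASK

Get the vacuum manifold ready to filter on the one head that has a funnel standing on it: with a fingertip push that branch's valve lever fully open, in line with its pipe, and push the levers of the two branches with bare heads fully shut, square across their pipes, so that no vacuum is lost there. Only push the levers, without pinching them or forcing them against their stops, and lift nothing; leave the funnel seated on its head and the other things on the bench where they stand.

Things in the scene. Friction and masses are not known exactly. Their poses are not given: they have to be found in the camera images.
- manifold: Stainless vacuum manifold fixed to the bench. Origin on the bench below the middle valve stem; own x points away from the worker along the branch pipes, own y to the worker's left, z up. Header: 38 mm tube along own y, 440 mm long, axis at own x = -75 mm, top 77 mm up. A round gauge at its -y end reaches to own y = -294 mm, 84 mm up. The three branches stand at own y = -150, 0, 150 mm.
- branch_funnel: The branch that carries the funnel; which of the three places it takes changes each time. Origin on the bench below its valve stem, axes as the manifold's. Pipe along own x, 58 mm up, from the header through a quarter-turn ball valve (stem upright at the origin, lever on top) to a riser at own x = 85 mm with a 61 mm wide filter head, its top 108 mm up.
- stem_funnel (a point): Point on the upright turning axis of the valve of the branch that carries the funnel, 108 mm above the bench, level with the lever's sleeve.
- lever_funnel (a point): Middle of the blue sleeve of the lever of the branch that carries the funnel, 73 mm out from the stem axis and 108 mm above the bench. The sleeve is 58 mm long (from 44 to 102 mm out), 16 mm wide and 9 mm thick (103.5 to 112.5 mm up). Below it is a clear space of 26 mm over the header.
- valve_funnel (a joint): Angle of that lever, rad. 0 = open: in line with its pipe, pointing back over the header (manifold's own -x). 1.571 = shut: square across the pipe, pointing to own +y. It grows clockwise seen from above, has a firm stop at each end and stays where it is left. It takes 0.2 N m to turn, some 3 N at the sleeve; more than 35 N counts as pinched or forced.
- branch_bare1: One of the two branches with a bare head; which of the three places it takes changes each time. Origin on the bench below its valve stem, axes as the manifold's. Pipe along own x, 58 mm up, from the header through a quarter-turn ball valve (stem upright at the origin, lever on top) to a riser at own x = 85 mm with a 61 mm wide filter head, its top 108 mm up.
- stem_bare1 (a point): Point on the upright turning axis of the valve of one of the two branches with a bare head, 108 mm above the bench, level with the lever's sleeve.
- lever_bare1 (a point): Middle of the blue sleeve of the lever of one of the two branches with a bare head, 73 mm out from the stem axis and 108 mm above the bench. The sleeve is 58 mm long (from 44 to 102 mm out), 16 mm wide and 9 mm thick (103.5 to 112.5 mm up). Below it is a clear space of 26 mm over the header.
- valve_bare1 (a joint): Angle of that lever, rad. 0 = open: in line with its pipe, pointing back over the header (manifold's own -x). 1.571 = shut: square across the pipe, pointing to own +y. It grows clockwise seen from above, has a firm stop at each end and stays where it is left. It takes 0.2 N m to turn, some 3 N at the sleeve; more than 35 N counts as pinched or forced.
- branch_bare2: The other branch with a bare head; which of the three places it takes changes each time. Origin on the bench below its valve stem, axes as the manifold's. Pipe along own x, 58 mm up, from the header through a quarter-turn ball valve (stem upright at the origin, lever on top) to a riser at own x = 85 mm with a 61 mm wide filter head, its top 108 mm up.
- stem_bare2 (a point): Point on the upright turning axis of the valve of the other branch with a bare head, 108 mm above the bench, level with the lever's sleeve.
- lever_bare2 (a point): Middle of the blue sleeve of the lever of the other branch with a bare head, 73 mm out from the stem axis and 108 mm above the bench. The sleeve is 58 mm long (from 44 to 102 mm out), 16 mm wide and 9 mm thick (103.5 to 112.5 mm up). Below it is a clear space of 26 mm over the header.
- valve_bare2 (a joint): Angle of that lever, rad. 0 = open: in line with its pipe, pointing back over the header (manifold's own -x). 1.571 = shut: square across the pipe, pointing to own +y. It grows clockwise seen from above, has a firm stop at each end and stays where it is left. It takes 0.2 N m to turn, some 3 N at the sleeve; more than 35 N counts as pinched or forced.
- funnel: Stainless filter funnel, an open cup 62 mm wide and 85 mm high, about 220 g, standing loose on the head of its branch (its rim 193 mm above the bench). Origin at the centre of its underside, on top of the head.
- head_funnel (a point): Centre of the top of the head on which the funnel stands, 108 mm above the bench.
- spare_funnel: A second funnel of the same kind, standing on the bench right of the manifold; origin at the centre of its underside. Leave it where it stands.
- bottle: Amber reagent bottle, 66 mm wide, 150 mm high, on the bench behind the heads; origin at the centre of its underside. Leave it where it stands.
- dish: Round white filter dish, 56 mm wide, 20 mm high, on the bench left of the manifold; origin at the centre of its underside. Leave it where it stands.
- beaker: Glass beaker, 56 mm wide, 70 mm high, with forceps standing in it up to 107 mm, on the bench behind the manifold's left part; origin at the centre of its underside. Leave it where it stands.
There are look-alikes about, which are no part of the job. Leave any brown look-alike of the branch_funnel alone. Leave any green look-alike of the branch_bare1 alone.

How it is judged:
At the end, for the whole second after the job is handed in: The lever of the funnel's branch is within 0.14 rad (8 degrees) of its open stop, the levers of both bare branches are within 0.14 rad of their shut stops, and the funnel stands upright on its head, within 10 mm of its centre (value of joint valve_funnel below 0.14 rad and value of joint each of valve_bare1, valve_bare2 above 1.431 rad and horizontal distance between funnel and head_funnel below 0.01 m and distance between funnel and head_funnel below 0.012 m and angle between funnel's own z axis and vertical below 0.08 rad); the robot touches nothing.
It fails at once if a lever is pinched or forced (more than 35 N between the fingers and its valve branch) (contact force between the fingers and branch_funnel above 35 N or contact force between the fingers and branch_bare1 above 35 N or contact force between the fingers and branch_bare2 above 35 N).
It fails at once if the funnel is lifted, knocked off its place or tipped (distance of funnel from where it was at the start of the episode above 0.012 m or angle between funnel's own z axis and vertical above 0.2 rad).
It fails at once if the spare funnel, bottle, filter dish or beaker is lifted, pushed away (20 mm) or tipped (distance of any of spare_funnel, bottle, dish, beaker from where it was at the start of the episode above 0.02 m or angle between any of spare_funnel, bottle, dish, beaker's own z axis and vertical above 0.2 rad).
It also fails if it takes over 61 s, if anything falls off the work surface, if the arm or the gripper's body presses on something with over 40 N, if the wrist force passes 120 N, or if a joint passes its speed limit or range.

## Working session

There is one attempt and no reset: what is moved stays moved. The work goes in short steps, Python scripts to look and compute and a shell command to move; the robot and the scene stay as the last step left them, time stands still between calls to the robot, and variables do not carry over. Pictures are saved under pics/ and viewed, and the job is handed in when it is done.

```bash
mkdir -p pics; ls; cat > h.py <<'E'
import numpy as np, cv2
from cell import arm
from scipy.spatial.transform import Rotation as R
def cam(name):
    p=arm.camera_params(name); f=192/np.tan(np.radians(p['fovy'])/2)
    if 'mount' in p:
        s=arm.observe(); T=np.eye(4);T[:3,:3]=R.from_rotvec(s['ee_rot']).as_matrix();T[:3,3]=s['position']
        M=T@np.array(p['mount'])
    else:
        Rm=R.from_rotvec(p['rvec']).as_matrix(); M=np.eye(4);M[:3,:3]=Rm.T;M[:3,3]=-Rm.T@np.array(p['tvec'])
    return p,f,M
def ray(c,u,v):
    p,f,M=c; d=np.array([(u-p['cx'])/f,(v-p['cy'])/f]); x=d.copy()
    for _ in range(20): x=d/(1+p['k1']*(x@x))
    return np.array([x[0],x[1],1.])
def at_z(c,u,v,z):
    r=c[2][:3,:3]@ray(c,u,v); o=c[2][:3,3]; return o+r*(z-o[2])/r[2]
def at_d(c,u,v,d): return c[2][:3,:3]@(ray(c,u,v)*d)+c[2][:3,3]
def proj(c,P):
    p,f,M=c; q=np.linalg.inv(M)@np.append(P,1); x=q[:2]/q[2]; x=x*(1+p['k1']*(x@x)); return x*f+[p['cx'],p['cy']]
def save(n,im): cv2.imwrite('pics/'+n+'.png',im[:,:,::-1])
E
python3 - <<'E'
from h import *
print(arm.observe())
for n in ['scene','top','wrist']:
    c=cam(n); im,d=arm.get_image(n); save(n+'0',im); np.savez('pics/'+n+'0.npz',im=im,d=d); print(n,c[0])
E
```

```text
pics
{'clock': 0.0, 'joints': array([ 1.05739509,  0.43523615,  0.02498717,  1.57413178, -0.01159066,
        1.1339878 , -0.07513746]), 'dq': array([ 0.00120123,  0.00022714, -0.00114958, -0.00029894, -0.00084047,
       -0.0006404 , -0.00062508]), 'joint_efforts': array([-2.09782270e-04, -6.67854452e+01,  9.84803326e-01, -3.14469266e+01,
       -6.05525309e-02,  4.28030721e-02,  1.89388270e-04]), 'position': array([ 0.24931466, -0.57254471,  0.22592355]), 'ee_rot': array([-3.07408057e+00, -6.40263312e-01,  7.63296254e-04]), 'force': array([ 0.034706  ,  0.50699498, -0.47722548]), 'ft_torque': array([ 0.03524346,  0.00433726, -0.00344873]), 'width': 1.0006539672470447}
scene {'fovy': 44.87178512989723, 'cx': 250.2422569803951, 'cy': 183.1511898526984, 'k1': -0.135165612331299, 'rvec': array([ 1.56798775,  2.19379888, -0.7087867 ]), 'tvec': array([ 0.1694773 , -0.33503702,  1.77655409])}
top {'fovy': 46.40283779998397, 'cx': 251.26980017821515, 'cy': 198.4152613032063, 'k1': 0.003788990089640185, 'rvec': array([ 2.17837965, -2.18025133,  0.1134242 ]), 'tvec': array([-0.02566326,  0.51588492,  1.16060304])}
wrist {'fovy': 65.52294168278145, 'cx': 255.75698956458882, 'cy': 196.12545732853536, 'k1': -0.07055789921785448, 'mount': array([[ 1.05529870e-03, -9.54970668e-01, -2.96698349e-01,
         8.11758334e-02],
       [ 9.99999098e-01,  7.61274319e-04,  1.10652150e-03,
        -2.78198838e-05],
       [-8.30826747e-04, -2.96699249e-01,  9.54970610e-01,
        -1.59650828e-01],
       [ 0.00000000e+00,  0.00000000e+00,  0.00000000e+00,
         1.00000000e+00]])}
```

View pics/scene0.png

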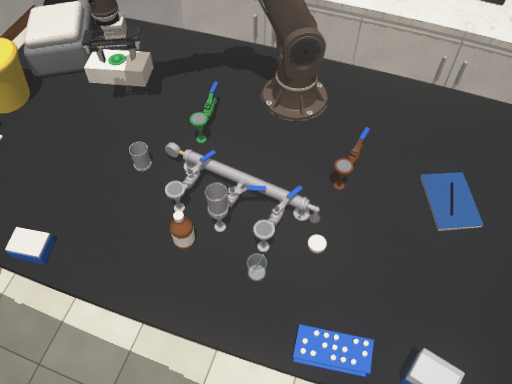

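View pics/top0.png

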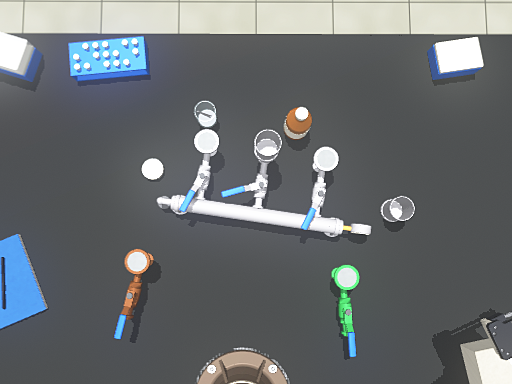

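View pics/wrist0.png

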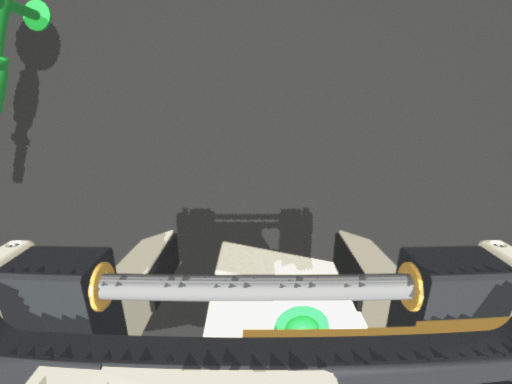

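Top view: the three heads on the manifold are at (206,142) bare, (267,146) with funnel, and (326,159) bare. Their blue levers are at (190,195), (234,190) and (310,214). The brown look-alike at (137,262) and the green one at (346,278) are to be left alone. Next I'll enlarge and measure.

```bash
cat > meas.py <<'E'
from h import *
import sys
c=cam('top'); z=np.load('pics/top0.npz'); im,d=z['im'],z['d']
hsv=cv2.cvtColor(im,cv2.COLOR_RGB2HSV)
m=cv2.inRange(hsv,(95,120,80),(125,255,255))
n,l,st,ce=cv2.connectedComponentsWithStats(m)
for i in range(1,n):
    if st[i,4]<40 or st[i,4]>400: continue
    v,u=np.nonzero(l==i)
    P=np.array([at_z(c,a,b,.1125) for a,b in zip(u,v)]); D=np.array([at_d(c,a,b,d[b,a]) for a,b in zip(u,v)])
    mu=P.mean(0); w,V=np.linalg.eigh(np.cov(P[:,:2].T)); pr=(P[:,:2]-mu[:2])@V[:,1]
    print(ce[i].round(1),st[i,4],mu.round(4),'ax',V[:,1].round(3),'len',np.ptp(pr).round(3),'z',np.median(D[:,2]).round(4), 'ends',(mu[:2]+V[:,1]*pr.min()).round(3),(mu[:2]+V[:,1]*pr.max()).round(3))
x0,y0=150,110
cv2.imwrite('pics/topcrop.png',cv2.resize(im[110:250,150:385],None,fx=3.4,fy=3.4,interpolation=cv2.INTER_CUBIC)[:,:,::-1])
E
python3 meas.py
```

```text
[29.2 68.5] 261 [0.8337 0.5288 0.1125] ax [-0.792  0.611] len 0.092 z 0.0246 ends [0.873 0.499] [0.8   0.555]
[233.3 191.3] 109 [0.5252 0.0188 0.1125] ax [-0.262  0.965] len 0.058 z 0.1114 ends [ 0.532 -0.007] [0.517 0.049]
[186.8 200.4] 144 [0.5028 0.1323 0.1125] ax [-0.886  0.464] len 0.057 z 0.1112 ends [0.528 0.119] [0.478 0.145]
[308.1 218.5] 136 [ 0.4583 -0.1637  0.1125] ax [-0.89   0.456] len 0.057 z 0.1117 ends [ 0.484 -0.177] [ 0.433 -0.151]
[119.7 326.3] 187 [0.203  0.2877 0.1125] ax [-0.974  0.225] len 0.058 z 0.1113 ends [0.231 0.281] [0.175 0.294]
[351.4 344.1] 182 [ 0.1594 -0.2629  0.1125] ax [-0.999 -0.04 ] len 0.056 z 0.1121 ends [ 0.188 -0.262] [ 0.132 -0.264]
```

```bash
python3 - <<'E'
from h import *
c=cam('top')
for l in ['stem_funnel','stem_bare1','lever_funnel','lever_bare1','head_funnel','branch_funnel','branch_bare1','funnel','spare_funnel','bottle','dish','beaker','manifold']:
    z=.108
    for r in arm.look_for('top',l)[:5]:
        print(l,round(r['conf'],2),np.round(r['rect'],1), at_z(c,r['rect'][0],r['rect'][1],z)[:2].round(3))
E
```

```text
stem_funnel 0.91 [245.  186.9  49.3  50.8] [ 0.537 -0.01 ]
stem_funnel 0.77 [134.5 291.8  39.6  92. ] [0.283 0.256]
stem_bare1 0.63 [344.8 311.1  29.1  87.3] [ 0.236 -0.25 ]
stem_bare1 0.61 [200.5 169.6  39.8  78.7] [0.58 0.1 ]
stem_bare1 0.55 [318.5 185.6  36.7  83.8] [ 0.54  -0.191]
lever_funnel 0.67 [125.2 314.4  19.7  46.9] [0.23  0.277]
lever_funnel 0.63 [245.8 187.2  41.1  20. ] [ 0.536 -0.012]
lever_bare1 0.87 [351.1 332.4  13.3  51.1] [ 0.186 -0.264]
lever_bare1 0.7 [314.9 209.9  24.4  45.1] [ 0.48  -0.181]
lever_bare1 0.5 [192.6 189.8  24.8  40.1] [0.529 0.119]
head_funnel 0.85 [245.4 186.1  48.1  48.1] [ 0.539 -0.011]
head_funnel 0.65 [136.7 295.1  36.   91.7] [0.275 0.25 ]
head_funnel 0.43 [205.  115.5  18.2  25.6] [0.716 0.09 ]
branch_funnel 0.92 [138.  294.9  39.4  85.9] [0.276 0.247]
branch_funnel 0.69 [246.8 182.4  47.2  46.8] [ 0.548 -0.014]
branch_bare1 0.76 [198.9 172.   40.1  83.6] [0.574 0.104]
branch_bare1 0.68 [345.9 309.6  26.1  93.3] [ 0.239 -0.252]
branch_bare1 0.57 [264.2 215.8 213.4  41.6] [ 0.465 -0.057]
funnel 0.93 [268.5 146.9  27.7  28.3] [ 0.637 -0.068]
spare_funnel 0.75 [398.6 208.2  33.4  21.3] [ 0.484 -0.388]
spare_funnel 0.56 [266.  146.2  25.8  25. ] [ 0.638 -0.062]
spare_funnel 0.44 [199.1 170.9  37.4  79.5] [0.576 0.103]
bottle 0.67 [298.1 123.6  28.1  38.5] [ 0.696 -0.142]
dish 0.57 [153.1 171.7  23.8  24.3] [0.574 0.217]
dish 0.44 [205.1 112.9  17.8  28.2] [0.723 0.09 ]
dish 0.16 [317.  208.2  20.4  44.7] [ 0.484 -0.187]
beaker 0.7 [203.2 116.8  19.3  25.6] [0.713 0.095]
beaker 0.31 [193.2 192.6  28.2  39.2] [0.522 0.117]
manifold 0.59 [265.6 215.6 204.8  41.2] [ 0.466 -0.06 ]
manifold 0.53 [298.  123.2  26.7  33.5] [ 0.697 -0.142]
```

View pics/topcrop.png

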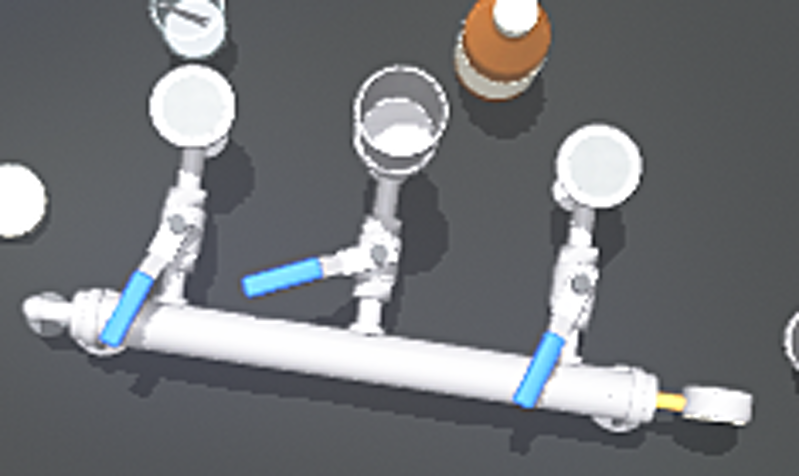

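```bash
python3 - <<'E'
from h import *
c=cam('scene'); z=np.load('pics/scene0.npz'); im,d=z['im'],z['d']
t=cam('top')
hsv=cv2.cvtColor(im,cv2.COLOR_RGB2HSV)
m=cv2.inRange(hsv,(95,120,80),(125,255,255))
n,l,st,ce=cv2.connectedComponentsWithStats(m)
topc=[(233.3,191.3),(186.8,200.4),(308.1,218.5)]
for i in range(1,n):
    if 20<st[i,4]<400:
        u,v=ce[i]; 
        if not(150<u<310 and 130<v<220): continue
        print(ce[i].round(1),st[i,4],at_z(c,u,v,.1105).round(4))
        for tc in topc:
            o1,r1=c[2][:3,3],c[2][:3,:3]@ray(c,u,v); o2,r2=t[2][:3,3],t[2][:3,:3]@ray(t,*tc)
            A=np.stack([r1,-r2],1); s=np.linalg.lstsq(A,o2-o1,rcond=None)[0]
            a,b=o1+s[0]*r1,o2+s[1]*r2
            if np.linalg.norm(a-b)<.02: print('   tri',((a+b)/2).round(4),'gap',np.linalg.norm(a-b).round(4))
# stems by gray hub pixels in top crop, heads
for nm,(u,v) in dict(L=(150+177/3.4,110+223/3.4),F=(150+378/3.4,110+253/3.4),R=(150+580/3.4,110+283/3.4)).items(): print(nm,at_z(t,u,v,.115).round(4))
for nm,(u,v) in dict(HL=(150+193/3.4,110+106/3.4),HR=(150+599/3.4,110+166/3.4)).items(): print(nm,at_z(t,u,v,.108).round(4))
cv2.imwrite('pics/scrop.png',cv2.resize(im[130:270,140:340],None,fx=4,fy=4,interpolation=cv2.INTER_CUBIC)[:,:,::-1])
E
```

```text
[207.6 155.4] 82 [ 0.4603 -0.1628  0.1105]
   tri [ 0.4585 -0.164   0.108 ] gap 0.0006
[294.5 191.3] 94 [0.5047 0.1343 0.1105]
   tri [0.5031 0.1334 0.1078] gap 0.0011
[255.9 188. ] 92 [0.5303 0.0216 0.1105]
   tri [0.526  0.0196 0.1037] gap 0.001
L [0.5636 0.0954 0.115 ]
F [ 0.5418 -0.0494  0.115 ]
R [ 0.5201 -0.1948  0.115 ]
HL [0.6508 0.0852 0.108 ]
HR [ 0.6067 -0.2112  0.108 ]
```

View pics/scrop.png

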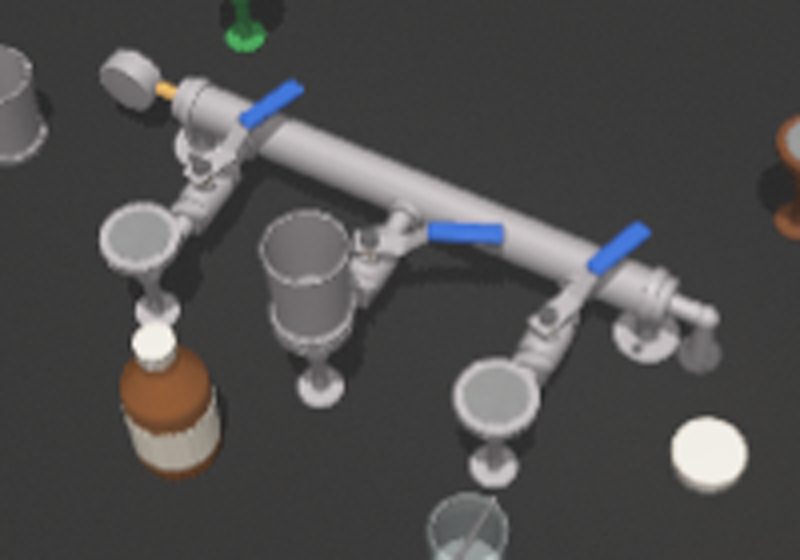

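```bash
python3 -m pendant '[[[0,0,-0.04],[0,0,0],0],[[0,0,0],[0,0,10],0]]' 10
```

```text
clock: 1.05
position: [0.2501, -0.5745, 0.2699]
ee_rot: [3.115, 0.364, 0.003]
force: [-0.2, 0.4, -1.1]
width: 0.831
```

Both views agree: the levers are at a height of about 0.108, with stems L(.566,.0975), F(.5445,-.050) and R(.5225,-.197). The scene crop shows the funnel on the middle branch, with its lever across the pipe. The side levers, both on bare heads, are nearly open. Next I'll turn the tool so the camera faces the robot.

```bash
python3 -m pendant '[[[0,0,0],[0,0,-10.5],0],[[0,0,0],[0,0,-10.5],0],[[0,0,0],[0,0,-10.5],0],[[0,0,0],[0,0,-10.5],0],[[0,0,0],[0,0,-10.5],0],[[0,0,0],[0,0,-10.5],0],[[0,0,0],[0,0,-10.5],0],[[0,0,0],[0,0,-10.5],0]]'
python3 - <<'E'
from h import *
s=arm.observe(); print(s['joints'].round(2)); M=R.from_rotvec(s['ee_rot']).as_matrix(); print(M.round(3))
E
```

```text
clock: 2.05
position: [0.2495, -0.573, 0.2667]
ee_rot: [2.064, 2.369, -0.0]
force: [-0.9, -0.2, -0.1]
width: 0.01
[ 1.24  0.42 -0.24  1.5   0.11  1.23  1.12]
[[-0.137  0.991 -0.   ]
 [ 0.991  0.137 -0.   ]
 [-0.    -0.    -1.   ]]
```

```bash
python3 -m pendant '[[[0.035,0.024,0],[0,0,0],0],[[0.035,0.024,0],[0,0,0],0],[[0.035,0.024,0],[0,0,0],0],[[0.035,0.024,0],[0,0,0],0],[[0.035,0.024,0],[0,0,0],0],[[0.035,0.024,0],[0,0,0],0],[[0.035,0.024,0],[0,0,0],0],[[0.035,0.024,0],[0,0,0],0],[[0.035,0.024,0],[0,0,0],0],[[0.031,0.019,0],[0,0,0],0]]'
python3 -m pendant '[[[0,0,0],[0,0,-10.5],0],[[0,0,0],[0,0,-10.5],0],[[0,0,0],[0,0,-10.5],0],[[0,0,0],[0,0,-10.5],0],[[0,0,0],[0,0,-10.5],0],[[0,0,0],[0,0,-10.5],0],[[0,0,0],[0,0,-10.6],0],[[0,0,0],[0,0,0],0]]'
cat >> h.py <<'E'
STEM=dict(L=(.566,.0975),F=(.5445,-.050),R=(.5225,-.197)); OX=np.array([.989,-.148]); OY=np.array([.148,.989])
def where(b=None):
    s=arm.observe(); M=R.from_rotvec(s['ee_rot']).as_matrix()
    print('joints',s['joints'].round(2),'toolx az',np.degrees(np.arctan2(M[1,0],M[0,0])).round(1),'z',s['position'][2].round(4),'F',s['force'].round(1),'t',round(s['clock'],2))
    for k,v in STEM.items():
        d=s['position'][:2]-v; print(k,'own mm',(1000*np.array([d@OX,d@OY])).round(1))
E
python3 - <<'E'
from h import *
where()
for n in ['wrist','scene']:
    im,d=arm.get_image(n); save(n+'1',im)
E
```

```text
clock: 3.3
position: [0.4379, -0.1977, 0.267]
ee_rot: [2.07, 2.363, 0.0]
force: [-0.1, -0.5, -0.4]
width: 0.009
clock: 4.3
position: [0.4371, -0.1994, 0.2668]
ee_rot: [0.245, 3.132, -0.0]
force: [-0.6, 0.6, 0.2]
width: 0.005
joints [ 0.87  0.23 -0.66  1.81  0.16  1.15  1.57] toolx az 171.0 z 0.2668 F [-0.6  0.6  0.2] t 4.3
L own mm [ -83.5 -312.7]
F own mm [ -84.1 -163.6]
R own mm [-84.1 -15. ]
```

View pics/wrist1.png

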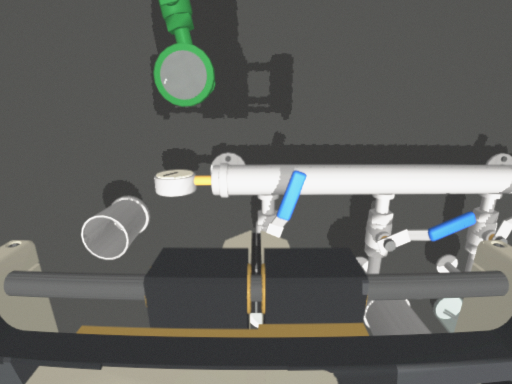

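View pics/scene1.png

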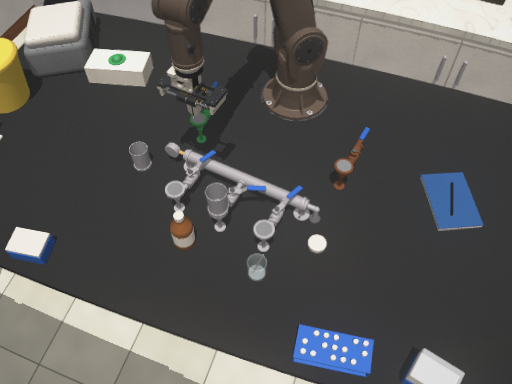

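```bash
python3 - <<'E'
from h import *
im,d=arm.get_image('wrist'); c=cam('wrist'); s=arm.observe(); p=s['position']
print('tcp',proj(c,p),'tcp+40up',proj(c,p+[0,0,.04]), 'scene',proj(cam('scene'),p))
print('depth around',d[220:330:10,257].round(3))
hsv=cv2.cvtColor(im,cv2.COLOR_RGB2HSV)
m=cv2.inRange(hsv,(95,120,80),(125,255,255))
n,l,st,ce=cv2.connectedComponentsWithStats(m)
for i in range(1,n):
    if st[i,4]<60: continue
    v,u=np.nonzero(l==i); P=np.array([at_z(c,a,b,.1125) for a,b in zip(u,v)])
    mu=P.mean(0); w,V=np.linalg.eigh(np.cov(P[:,:2].T)); a=V[:,1]*(-1 if V[0,1]>0 else 1)
    print(ce[i].round(1),mu.round(4),a.round(3),'stem',(mu[:2]-.073*a).round(4),'theta',np.degrees(np.arctan2(a@OY,-a@OX)).round(1), 'z',np.median([at_d(c,x,y,d[y,x])[2] for x,y in zip(u,v)]).round(4))
cv2.imwrite('pics/w1c.png',cv2.resize(im[170:384,150:370],None,fx=2.8,fy=2.8)[:,:,::-1])
E
```

```text
tcp [255.34787363 245.39760249] tcp+40up [255.24146573 284.41854196] scene [194.91609314 112.93501952]
depth around [0.457 0.389 0.163 0.153 0.14  0.133 0.089 0.087 0.088 0.135 0.382]
[290.6 196.6] [ 0.4616 -0.1639  0.1125] [-0.891  0.453] stem [ 0.5267 -0.197 ] theta 18.4 z 0.1141
[451.9 225.3] [0.5268 0.0208 0.1125] [-0.274  0.962] stem [ 0.5468 -0.0494] theta 65.6 z 0.1138
```

View pics/w1c.png

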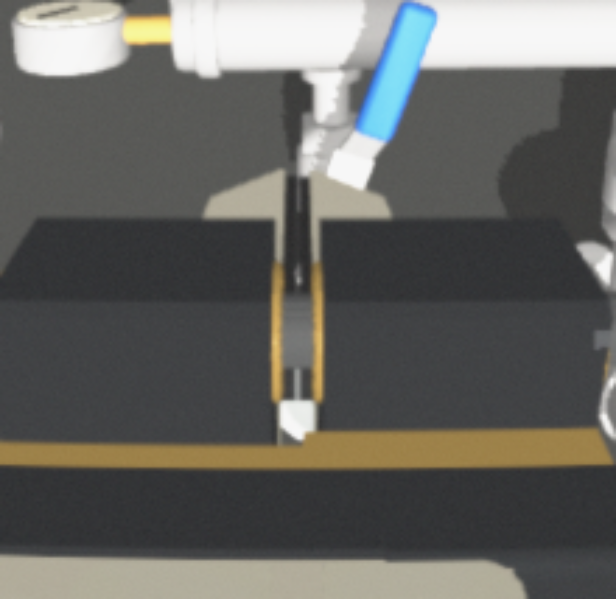

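The wrist view agrees: the R lever is at (290,197) px with θ≈18°, and the closed fingertip is about 38 mm × 19 mm. I'll go down beside the R lever on its -y side.

```bash
python3 -m pendant '[[[0,0,0.045],[0,0,-0.5],0],[[0,0,0.045],[0,0,0],0],[[0,0,0.04],[0,0,0],0],[[0,0,0.024],[0,0,0],0],[[0,0,0.015],[0,0,0],0],[[0,0,0],[0,0,0],0],[[0,0,0],[0,0,0],0]]'
python3 - <<'E'
from h import *
where()
for n in ['wrist','top']:
    im,d=arm.get_image(n); save(n+'2',im)
cv2.imwrite('pics/top2c.png',cv2.resize(im[150:290,220:420],None,fx=3.8,fy=3.8)[:,:,::-1])
E
```

```text
clock: 5.32
position: [0.4379, -0.1994, 0.0986]
ee_rot: [0.23, 3.132, -0.001]
force: [0.8, 0.1, -0.0]
width: 0.004
joints [ 0.78  0.43 -0.59  2.03  0.34  0.77  1.4 ] toolx az 171.6 z 0.0986 F [ 0.8  0.1 -0. ] t 5.33
L own mm [ -82.7 -312.6]
F own mm [ -83.3 -163.5]
R own mm [-83.3 -14.9]
```

View pics/wrist2.png

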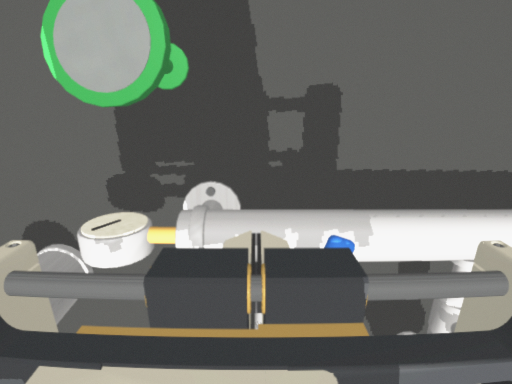

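View pics/top2c.png

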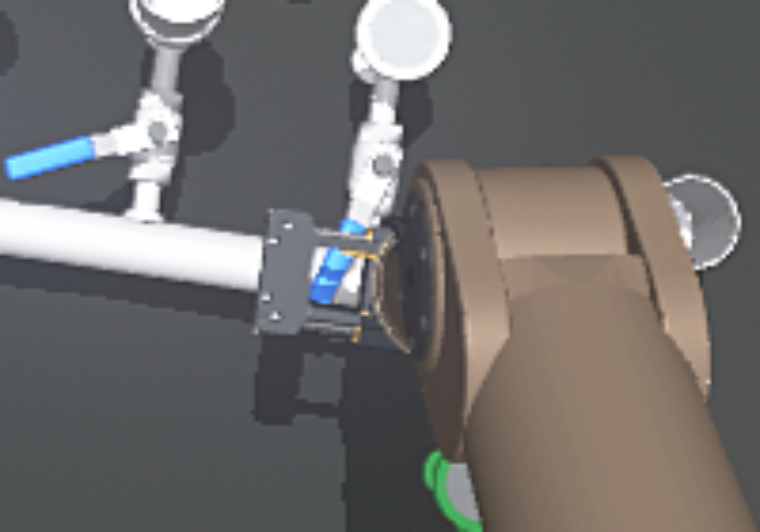

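```bash
python3 -m pendant '[[[-0.002,0.0116,0],[0,0,0],0],[[-0.0024,0.0075,0],[0,0,0],0],[[-0.0024,0.0075,0],[0,0,0],0],[[-0.005,0.0083,0],[0,0,0],0],[[-0.005,0.0083,0],[0,0,0],0],[[0,0,0],[0,0,0],0]]'
python3 - <<'E'
from h import *
where()
for n in ['wrist','top']:
    im,d=arm.get_image(n); save(n+'3',im)
cv2.imwrite('pics/top3c.png',cv2.resize(im[150:290,220:420],None,fx=3.8,fy=3.8)[:,:,::-1])
E
```

```text
clock: 6.18
position: [0.461, -0.1578, 0.0978]
ee_rot: [0.227, 3.133, 0.001]
force: [0.3, 0.4, 0.1]
width: 0.006
joints [ 0.68  0.44 -0.6   2.02  0.35  0.78  1.3 ] toolx az 171.7 z 0.0978 F [0.3 0.4 0.1] t 6.17
L own mm [ -66.1 -268. ]
F own mm [ -66.6 -118.9]
R own mm [-66.6  29.7]
```

View pics/top3c.png

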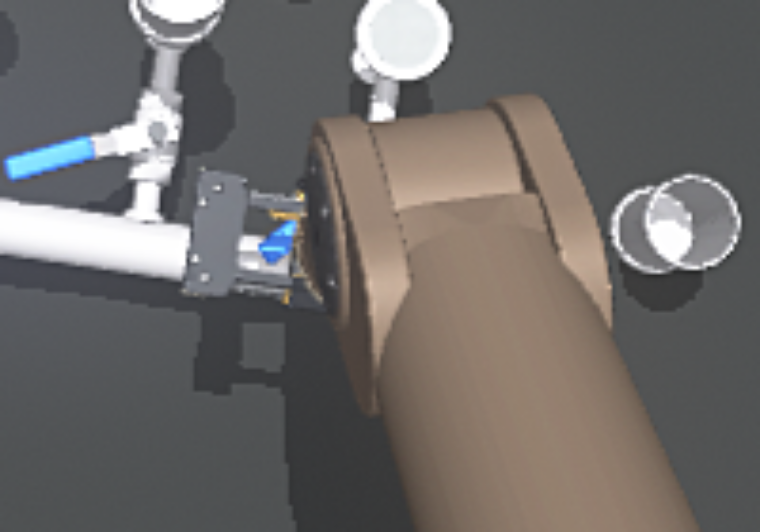

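View pics/wrist3.png

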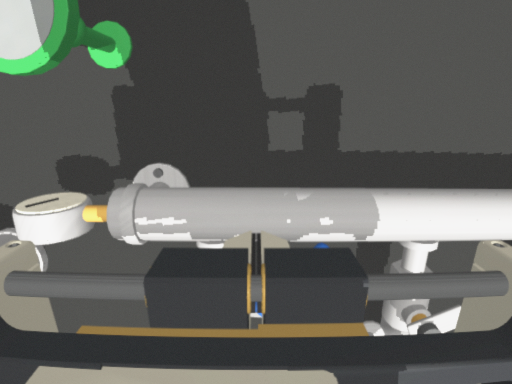

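The lever is turning, now at about 45–50°, with negligible force. Continuing.

```bash
python3 -m pendant '[[[-0.0072,0.0066,0],[0,0,0],0],[[-0.0072,0.0066,0],[0,0,0],0],[[-0.0068,0.0037,0],[0,0,0],0],[[-0.0068,0.0037,0],[0,0,0],0],[[-0.005,0.0018,0],[0,0,0],0],[[-0.005,0.0018,0],[0,0,0],0],[[0,0,0],[0,0,0],0]]'
python3 - <<'E'
from h import *
where()
im,d=arm.get_image('scene'); save('scene4',im)
cv2.imwrite('pics/scene4c.png',cv2.resize(im[110:250,140:340],None,fx=3.8,fy=3.8)[:,:,::-1])
E
```

```text
clock: 7.15
position: [0.5021, -0.1405, 0.0978]
ee_rot: [0.229, 3.132, 0.0]
force: [-1.5, 0.4, 0.1]
width: 0.003
joints [ 0.61  0.49 -0.58  1.94  0.36  0.82  1.25] toolx az 171.6 z 0.0978 F [-1.5  0.4  0.1] t 7.15
L own mm [ -28.  -244.8]
F own mm [-28.5 -95.8]
R own mm [-28.5  52.9]
```

View pics/scene4c.png

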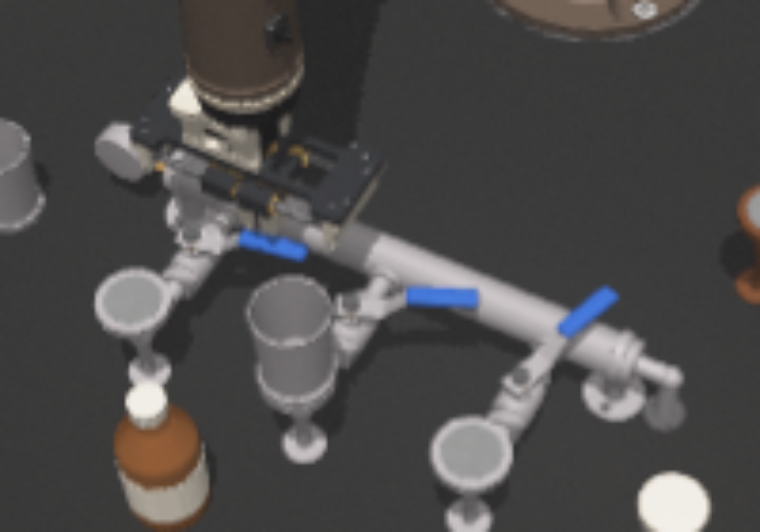

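```bash
cat >> h.py <<'E'
def angles(name,im):
    c=cam(name); hsv=cv2.cvtColor(im,cv2.COLOR_RGB2HSV)
    m=cv2.inRange(hsv,(95,120,60),(125,255,255)); n,l,st,ce=cv2.connectedComponentsWithStats(m)
    for i in range(1,n):
        if not 25<st[i,4]<400: continue
        v,u=np.nonzero(l==i); P=np.array([at_z(c,a,b,.109)[:2] for a,b in zip(u,v)]); mu=P.mean(0)
        w,V=np.linalg.eigh(np.cov(P.T))
        for k,s in STEM.items():
            d=mu-s
            if np.linalg.norm(d)<.09:
                a=V[:,1]*np.sign(V[:,1]@d)
                f=lambda q:np.degrees(np.arctan2(q@OY,-q@OX)).round(1)
                print(name,k,st[i,4],'r',np.linalg.norm(d).round(4),'ctr-stem',f(d),'axis',f(a))
E
python3 - <<'E'
from h import *
angles('scene',cv2.imread('pics/scene0.png')[:,:,::-1]);angles('top',cv2.imread('pics/top0.png')[:,:,::-1])
angles('scene',cv2.imread('pics/scene4.png')[:,:,::-1])
E
```

```text
scene R 82 r 0.0718 ctr-stem 19.5 axis 18.5
scene L 94 r 0.0723 ctr-stem 21.9 axis 18.6
scene L 92 r 0.0846 ctr-stem -72.8 axis -116.8
scene F 92 r 0.0729 ctr-stem 69.5 axis 63.2
top L 109 r 0.0884 ctr-stem -71.3 axis -113.7
top F 109 r 0.0714 ctr-stem 66.2 axis 66.3
top L 144 r 0.0721 ctr-stem 20.7 axis 19.1
top R 136 r 0.072 ctr-stem 18.7 axis 18.6
scene F 88 r 0.0769 ctr-stem -83.3 axis -98.7
scene R 88 r 0.0728 ctr-stem 83.0 axis 81.3
scene L 94 r 0.0723 ctr-stem 21.9 axis 18.6
scene L 92 r 0.0846 ctr-stem -72.8 axis -116.8
scene F 92 r 0.0729 ctr-stem 69.5 axis 63.2
```

R is at about 81–82°, as the model predicts. I'll advance about 5 mm more in small steps.

```bash
python3 -m pendant '[[[-0.0025,0.0005,0],[0,0,0],0],[[-0.0025,0.0005,0],[0,0,0],0],[[0,0,0],[0,0,0],0]]'
python3 - <<'E'
from h import *
where()
im,d=arm.get_image('scene'); save('scene5',im); angles('scene',im)
E
```

```text
clock: 7.58
position: [0.5066, -0.1403, 0.0978]
ee_rot: [0.229, 3.133, -0.0]
force: [-2.3, 0.9, 1.4]
width: 0.006
joints [ 0.6   0.5  -0.58  1.93  0.36  0.83  1.25] toolx az 171.6 z 0.0978 F [-2.3  0.9  1.4] t 7.58
L own mm [ -23.5 -244. ]
F own mm [-24.1 -94.9]
R own mm [-24.1  53.7]
scene F 94 r 0.0754 ctr-stem -86.2 axis -97.1
scene R 94 r 0.0736 ctr-stem 86.1 axis 82.9
scene L 93 r 0.0723 ctr-stem 22.0 axis 18.8
scene L 92 r 0.0846 ctr-stem -72.8 axis -116.8
scene F 92 r 0.0729 ctr-stem 69.5 axis 63.2
```

```bash
python3 -m pendant '[[[-0.002,0,0],[0,0,0],0],[[0,0,0],[0,0,0],0]]'
python3 - <<'E'
from h import *
where()
im,d=arm.get_image('scene'); save('scene6',im); angles('scene',im)
E
```

```text
clock: 7.88
position: [0.5084, -0.1404, 0.0977]
ee_rot: [0.229, 3.133, 0.0]
force: [-2.2, 1.9, 0.5]
width: 0.004
joints [ 0.6   0.5  -0.58  1.92  0.36  0.83  1.25] toolx az 171.6 z 0.0977 F [-2.2  1.9  0.5] t 7.88
L own mm [ -21.7 -243.8]
F own mm [-22.3 -94.7]
R own mm [-22.3  53.9]
scene F 89 r 0.0745 ctr-stem -87.8 axis -96.3
scene R 89 r 0.0743 ctr-stem 87.8 axis 83.7
scene L 93 r 0.0723 ctr-stem 22.0 axis 18.8
scene L 92 r 0.0846 ctr-stem -72.8 axis -116.8
scene F 92 r 0.0729 ctr-stem 69.5 axis 63.2
```

```bash
python3 -m pendant '[[[-0.0015,0,0],[0,0,0],0],[[0,0,0],[0,0,0],0],[[0.012,0,0],[0,0,0],0],[[0.015,0,0],[0,0,0],0],[[0,0,-0.03],[0,0,0],0],[[0,0,-0.03],[0,0,0],0],[[0,0.03,0],[0,0,0],0]]'
python3 - <<'E'
from h import *
where()
im,d=arm.get_image('scene'); save('scene7',im); angles('scene',im)
E
python3 -m pendant '[[[0,0.03,0],[0,0,0],0],[[0,0.03,0],[0,0,0],0],[[0,0.03,0],[0,0,0],0],[[0,0.03,0],[0,0,0],0],[[0,0.03,0],[0,0,0],0],[[0,0.012,0],[0,0,0],0],[[0,0,0],[0,0,0],0]]'
python3 - <<'E'
from h import *
where()
for n in ['scene','top','wrist']:
    im,d=arm.get_image(n); save(n+'8',im); angles(n,im)
E
```

```text
clock: 8.8
position: [0.4878, -0.1094, 0.1597]
ee_rot: [0.236, 3.129, -0.004]
force: [0.4, 0.9, -0.4]
width: 0.009
joints [ 0.61  0.38 -0.64  1.92  0.28  0.93  1.25] toolx az 171.4 z 0.1597 F [ 0.4  0.9 -0.4] t 8.8
L own mm [ -46.7 -216.2]
F own mm [-47.2 -67.2]
R own mm [-47.2  81.5]
scene F 100 r 0.0761 ctr-stem -88.2 axis -92.9
scene R 100 r 0.0726 ctr-stem 88.1 axis 87.1
scene L 94 r 0.0723 ctr-stem 21.9 axis 18.6
scene L 92 r 0.0846 ctr-stem -72.8 axis -116.8
scene F 92 r 0.0729 ctr-stem 69.5 axis 63.2
clock: 9.72
position: [0.5107, 0.0531, 0.1577]
ee_rot: [0.227, 3.133, -0.001]
force: [-0.1, -0.6, -0.1]
width: 0.005
joints [ 0.3   0.41 -0.67  1.89  0.31  0.95  0.91] toolx az 171.7 z 0.1577 F [-0.1 -0.6 -0.1] t 9.72
L own mm [-48.2 -52.1]
F own mm [-48.7  97. ]
R own mm [-48.7 245.6]
scene F 100 r 0.0761 ctr-stem -88.2 axis -92.9
scene R 100 r 0.0726 ctr-stem 88.1 axis 87.1
scene L 92 r 0.0724 ctr-stem 22.0 axis 18.5
scene L 93 r 0.0844 ctr-stem -72.6 axis -117.3
scene F 93 r 0.0732 ctr-stem 69.4 axis 62.7
top F 154 r 0.076 ctr-stem -87.2 axis -93.8
top R 154 r 0.0729 ctr-stem 87.1 axis 86.2
```

View pics/top8.png

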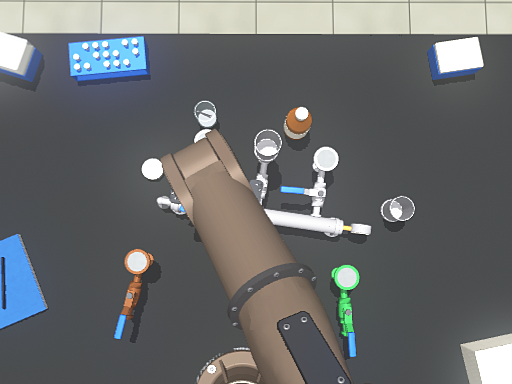

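R's lever now reads 86–88° in both the top and scene views. Next is the funnel's lever: forward, down, then push it back toward its pipe.

```bash
python3 -m pendant '[[[-0.02,0,0],[0,0,0],0],[[-0.024,-0.001,0],[0,0,0],0],[[0,0,0.03],[0,0,0],0],[[0,0,0.03],[0,0,0],0],[[0,0,0],[0,0,0],0],[[0,0,0],[0,0,0],0]]'
python3 - <<'E'
from h import *
where()
im,d=arm.get_image('scene'); save('scene9',im);angles('scene',im)
cv2.imwrite('pics/scene9c.png',cv2.resize(im[110:250,140:340],None,fx=3.8,fy=3.8)[:,:,::-1])
E
```

```text
clock: 10.62
position: [0.5548, 0.0453, 0.0986]
ee_rot: [0.23, 3.132, 0.0]
force: [0.9, 0.3, -0.0]
width: 0.007
joints [ 0.26  0.54 -0.61  1.85  0.4   0.87  0.88] toolx az 171.6 z 0.0986 F [ 0.9  0.3 -0. ] t 10.62
L own mm [ -3.3 -53.2]
F own mm [-3.9 95.8]
R own mm [ -3.9 244.5]
scene F 101 r 0.0762 ctr-stem -88.1 axis -92.9
scene R 101 r 0.0726 ctr-stem 88.0 axis 87.1
scene L 74 r 0.0779 ctr-stem 22.2 axis 13.9
```

View pics/scene9c.png

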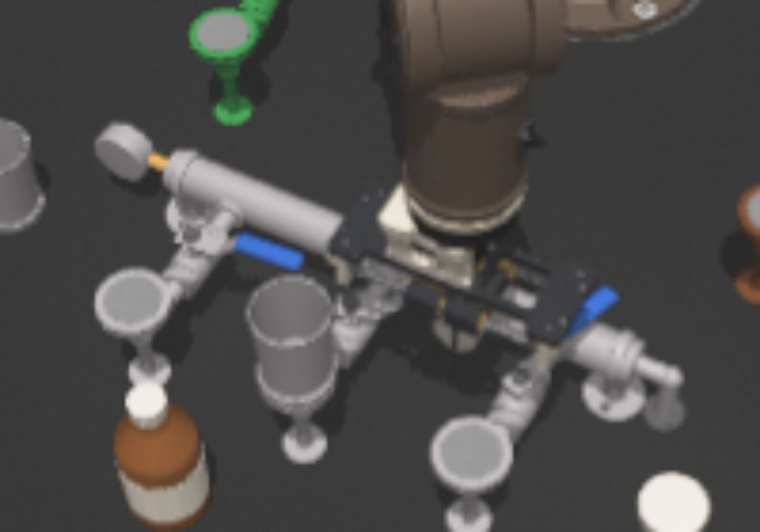

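```bash
python3 -m pendant '[[[0.009,-0.005,0],[0,0,0],0],[[0.0095,-0.0045,0],[0,0,0],0],[[0.0095,-0.0045,0],[0,0,0],0],[[0.0073,-0.0065,0],[0,0,0],0],[[0.0073,-0.0065,0],[0,0,0],0],[[0.0055,-0.0082,0],[0,0,0],0],[[0.0055,-0.0082,0],[0,0,0],0],[[0.004,-0.0098,0],[0,0,0],0],[[0,0,0],[0,0,0],0]]'
python3 - <<'E'
from h import *
where()
im,d=arm.get_image('scene'); save('scene10',im);angles('scene',im)
cv2.imwrite('pics/scene10c.png',cv2.resize(im[110:250,140:340],None,fx=3.8,fy=3.8)[:,:,::-1])
E
```

```text
clock: 11.8
position: [0.4886, 0.0001, 0.0974]
ee_rot: [-0.231, -3.131, 0.002]
force: [0.7, 0.0, -0.1]
width: 0.008
joints [ 0.37  0.46 -0.63  2.01  0.38  0.79  0.94] toolx az 171.5 z 0.0974 F [ 0.7  0.  -0.1] t 11.8
L own mm [ -62.1 -107.8]
F own mm [-62.7  41.2]
R own mm [-62.7 189.9]
scene F 102 r 0.0761 ctr-stem -88.0 axis -93.0
scene R 102 r 0.0726 ctr-stem 87.9 axis 87.0
scene F 28 r 0.0539 ctr-stem 11.6 axis -1.2
scene L 94 r 0.0723 ctr-stem 21.9 axis 18.6
```

View pics/scene10c.png

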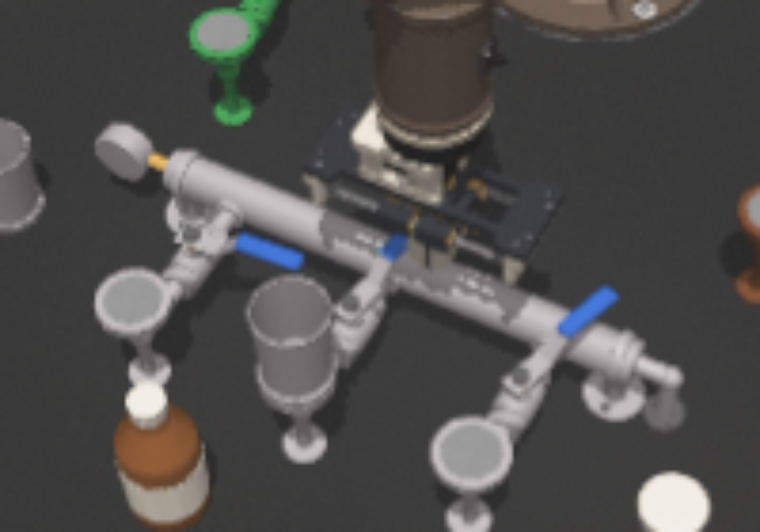

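```bash
python3 -m pendant '[[[0.0005,-0.003,0],[0,0,0],0],[[0.0005,-0.003,0],[0,0,0],0],[[0,-0.0015,0],[0,0,0],0],[[0,0,0],[0,0,0],0]]'
python3 - <<'E'
from h import *
where()
im,d=arm.get_image('scene'); save('scene11',im);angles('scene',im)
E
python3 -m pendant '[[[0,-0.002,0],[0,0,0],0],[[0,0,0],[0,0,0],0]]'
```

```text
clock: 12.35
position: [0.4874, -0.0058, 0.0976]
ee_rot: [-0.229, -3.133, 0.0]
force: [-0.4, 1.9, -0.8]
width: 0.001
joints [ 0.39  0.45 -0.63  2.01  0.37  0.79  0.96] toolx az 171.6 z 0.0976 F [-0.4  1.9 -0.8] t 12.35
L own mm [ -62.5 -113.8]
F own mm [-63.1  35.3]
R own mm [-63.1 183.9]
scene F 102 r 0.0761 ctr-stem -88.0 axis -93.0
scene R 102 r 0.0726 ctr-stem 87.9 axis 87.0
scene F 28 r 0.0527 ctr-stem 7.8 axis -11.1
scene L 94 r 0.0723 ctr-stem 21.9 axis 18.6
clock: 12.65
position: [0.4872, -0.0079, 0.0977]
ee_rot: [-0.229, -3.133, 0.0]
force: [-0.5, 2.5, 0.2]
width: 0.001
```

```bash
python3 -m pendant '[[[0,-0.0015,0],[0,0,0],0],[[0,0,0],[0,0,0],0],[[0,0.012,0],[0,0,0],0],[[0,0,-0.03],[0,0,0],0],[[0,0,-0.03],[0,0,0],0],[[0.012,0.03,0],[0,0,0],0],[[0.011,0.03,0],[0,0,0],0],[[0,0.03,0],[0,0,0],0],[[0,0,0],[0,0,0],0]]'
python3 - <<'E'
from h import *
where()
for n in ['scene','wrist']:
    im,d=arm.get_image(n); save(n+'12',im);angles(n,im)
E
```

```text
clock: 13.78
position: [0.4795, 0.098, 0.1582]
ee_rot: [0.223, 3.132, 0.002]
force: [-0.5, -0.5, 0.2]
width: 0.007
joints [ 0.24  0.38 -0.7   1.94  0.31  0.92  0.81] toolx az 171.9 z 0.1582 F [-0.5 -0.5  0.2] t 13.78
L own mm [-85.6 -12.3]
F own mm [-86.2 136.7]
R own mm [-86.2 285.4]
scene F 81 r 0.0728 ctr-stem 5.1 axis 3.4
scene F 100 r 0.0761 ctr-stem -88.2 axis -92.9
scene R 100 r 0.0726 ctr-stem 88.1 axis 87.1
scene L 92 r 0.072 ctr-stem 22.1 axis 19.3
```

View pics/wrist12.png

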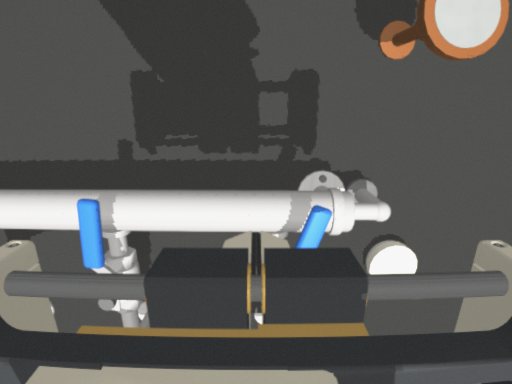

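View pics/scene12.png

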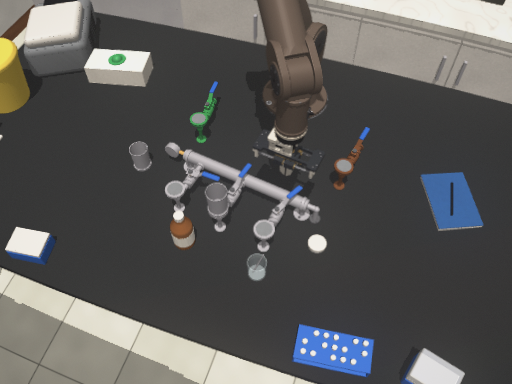

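F reads 3.5–5°. Now L: back off 3 mm, go down, and push as for R.

```bash
python3 -m pendant '[[[0,-0.003,0],[0,0,0],0],[[0,0,0.03],[0,0,0],0],[[0,0,0.03],[0,0,0],0],[[0,0,0],[0,0,0],0],[[0,0,0],[0,0,0],0]]'
python3 - <<'E'
from h import *
where()
im,d=arm.get_image('scene'); save('scene13',im);angles('scene',im)
E
```

```text
clock: 14.5
position: [0.4792, 0.0918, 0.0986]
ee_rot: [0.23, 3.133, 0.0]
force: [-0.2, -0.4, 0.1]
width: 0.006
joints [ 0.2   0.46 -0.66  2.01  0.39  0.8   0.75] toolx az 171.6 z 0.0986 F [-0.2 -0.4  0.1] t 14.5
L own mm [-85.  -18.5]
F own mm [-85.6 130.6]
R own mm [-85.6 279.2]
scene F 80 r 0.0725 ctr-stem 5.1 axis 3.0
scene F 100 r 0.0763 ctr-stem -88.0 axis -93.3
scene R 100 r 0.0724 ctr-stem 87.9 axis 86.7
scene L 88 r 0.0709 ctr-stem 22.0 axis 19.2
```

```bash
python3 -m pendant '[[[-0.001,0.008,0],[0,0,0],0],[[-0.001,0.008,0],[0,0,0],0],[[-0.0024,0.0075,0],[0,0,0],0],[[-0.0024,0.0075,0],[0,0,0],0],[[-0.005,0.0083,0],[0,0,0],0],[[-0.005,0.0083,0],[0,0,0],0],[[-0.0072,0.0066,0],[0,0,0],0],[[-0.0072,0.0066,0],[0,0,0],0],[[0,0,0],[0,0,0],0]]'
python3 - <<'E'
from h import *
where()
im,d=arm.get_image('scene'); save('scene14',im);angles('scene',im)
cv2.imwrite('pics/scene14c.png',cv2.resize(im[110:280,180:380],None,fx=3.5,fy=3.5)[:,:,::-1])
E
```

```text
clock: 15.68
position: [0.5196, 0.1485, 0.0978]
ee_rot: [0.229, 3.132, 0.002]
force: [-0.3, 0.5, -0.9]
width: 0.003
joints [ 0.08  0.53 -0.64  1.89  0.41  0.85  0.67] toolx az 171.6 z 0.0978 F [-0.3  0.5 -0.9] t 15.68
L own mm [-53.5  43.5]
F own mm [-54.  192.6]
R own mm [-54.  341.2]
scene F 81 r 0.0727 ctr-stem 5.0 axis 2.6
scene F 101 r 0.0762 ctr-stem -88.1 axis -92.9
scene R 101 r 0.0726 ctr-stem 88.0 axis 87.1
scene L 95 r 0.0726 ctr-stem 61.3 axis 57.5
```

View pics/scene14c.png

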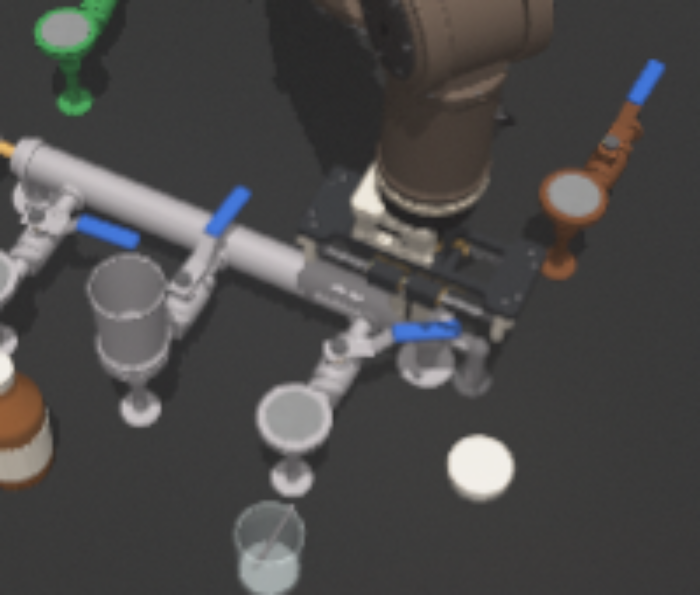

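Tracking as modelled at about 60°. Carrying on with the same sequence.

```bash
python3 -m pendant '[[[-0.0068,0.0037,0],[0,0,0],0],[[-0.0068,0.0037,0],[0,0,0],0],[[-0.005,0.0018,0],[0,0,0],0],[[-0.005,0.0018,0],[0,0,0],0],[[-0.0025,0.0005,0],[0,0,0],0],[[-0.0025,0.0005,0],[0,0,0],0],[[0,0,0],[0,0,0],0]]'
python3 - <<'E'
from h import *
where()
im,d=arm.get_image('scene'); save('scene15',im);angles('scene',im)
E
```

```text
clock: 16.6
position: [0.5489, 0.1552, 0.0978]
ee_rot: [0.229, 3.133, -0.0]
force: [-0.8, 1.7, -0.0]
width: 0.01
joints [ 0.07  0.57 -0.62  1.82  0.42  0.89  0.68] toolx az 171.6 z 0.0978 F [-0.8  1.7 -0. ] t 16.6
L own mm [-25.5  54.6]
F own mm [-26.1 203.6]
R own mm [-26.1 352.3]
scene F 81 r 0.0728 ctr-stem 5.1 axis 3.4
scene F 100 r 0.0761 ctr-stem -88.2 axis -92.9
scene R 100 r 0.0726 ctr-stem 88.1 axis 87.1
scene L 92 r 0.0748 ctr-stem 85.3 axis 81.0
```

```bash
python3 -m pendant '[[[-0.002,0,0],[0,0,0],0],[[0,0,0],[0,0,0],0]]'
python3 - <<'E'
from h import *
where()
im,d=arm.get_image('scene'); save('scene16',im);angles('scene',im)
E
python3 -m pendant '[[[-0.002,0,0],[0,0,0],0],[[0,0,0],[0,0,0],0]]'
python3 - <<'E'
from h import *
where()
im,d=arm.get_image('scene'); save('scene17',im);angles('scene',im)
E
```

```text
clock: 16.9
position: [0.5506, 0.1551, 0.0977]
ee_rot: [0.229, 3.133, 0.0]
force: [-2.3, 2.7, 0.0]
width: 0.005
joints [ 0.07  0.57 -0.62  1.81  0.42  0.89  0.68] toolx az 171.6 z 0.0977 F [-2.3  2.7  0. ] t 16.9
L own mm [-23.8  54.7]
F own mm [-24.3 203.7]
R own mm [-24.3 352.4]
scene F 82 r 0.0727 ctr-stem 5.1 axis 3.7
scene F 101 r 0.0762 ctr-stem -88.1 axis -92.9
scene R 101 r 0.0726 ctr-stem 88.0 axis 87.1
scene L 97 r 0.0752 ctr-stem 86.6 axis 84.1
clock: 17.2
position: [0.5526, 0.1548, 0.0977]
ee_rot: [0.229, 3.133, 0.0]
force: [-2.7, 1.3, -0.8]
width: 0.003
joints [ 0.07  0.57 -0.62  1.81  0.42  0.9   0.68] toolx az 171.6 z 0.0977 F [-2.7  1.3 -0.8] t 17.2
L own mm [-21.7  54.7]
F own mm [-22.3 203.8]
R own mm [-22.3 352.4]
scene F 81 r 0.0728 ctr-stem 5.1 axis 3.4
scene F 102 r 0.0761 ctr-stem -88.0 axis -93.0
scene R 102 r 0.0726 ctr-stem 87.9 axis 87.0
scene L 94 r 0.0756 ctr-stem 88.6 axis 84.3
```

```bash
python3 -m pendant '[[[-0.0015,0,0],[0,0,0],0],[[0,0,0],[0,0,0],0],[[0.012,0,0],[0,0,0],0],[[0.018,0,0],[0,0,0],0],[[0,0,-0.04],[0,0,0],0],[[0,0,-0.04],[0,0,0],0],[[0,0,-0.04],[0,0,0],0],[[0.05,0,-0.02],[0,0,0],0],[[0.05,0,0],[0,0,0],0],[[0,0,0],[0,0,0],0]]'
python3 - <<'E'
from h import *
where()
for n in ['scene','top','wrist']:
    im,d=arm.get_image(n); save(n+'18',im);angles(n,im)
E
```

```text
clock: 18.5
position: [0.4221, 0.1736, 0.2382]
ee_rot: [0.225, 3.132, -0.004]
force: [0.9, 0.4, 0.4]
width: 0.006
joints [ 0.15  0.24 -0.77  1.9   0.19  1.08  0.72] toolx az 171.8 z 0.2382 F [0.9 0.4 0.4] t 18.5
L own mm [-153.5   54. ]
F own mm [-154.1  203. ]
R own mm [-154.1  351.7]
scene F 81 r 0.0728 ctr-stem 5.1 axis 3.4
scene F 101 r 0.0761 ctr-stem -88.1 axis -93.1
scene R 101 r 0.0727 ctr-stem 88.0 axis 86.9
scene L 95 r 0.0744 ctr-stem 89.0 axis 86.9
top L 130 r 0.0748 ctr-stem 86.9 axis 85.6
top F 153 r 0.0761 ctr-stem -87.2 axis -93.9
top R 153 r 0.0727 ctr-stem 87.1 axis 86.1
top F 148 r 0.0718 ctr-stem 4.5 axis 4.3
wrist F 280 r 0.0729 ctr-stem 7.2 axis 7.2
wrist L 50 r 0.0543 ctr-stem 95.5 axis -178.2
```

View pics/top18.png

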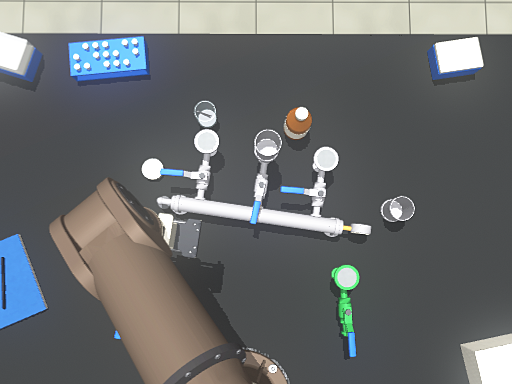

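View pics/wrist18.png

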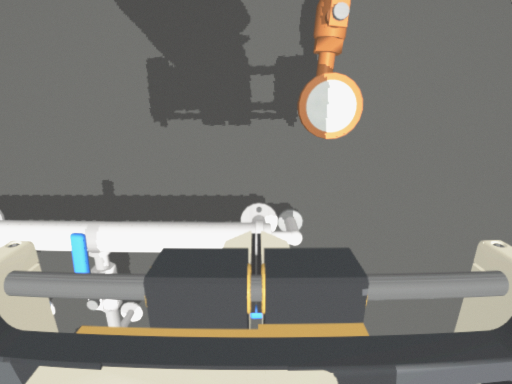

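All three read within limits (top/scene: L 86–87°, R 86–87°, F 3.4–4.5°). The one wrist reading for F is 7.2°, with the sleeve half hidden, so I'll look from straight above it.

```bash
python3 -m pendant '[[[0,-0.035,-0.01],[0,0,0],0],[[0,-0.035,-0.01],[0,0,0],0],[[0,-0.035,-0.01],[0,0,0],0],[[0,-0.035,0],[0,0,0],0],[[0,-0.035,0],[0,0,0],0],[[0,-0.035,0],[0,0,0],0],[[0,0,0],[0,0,0],0],[[0,0,0],[0,0,0],0]]'
python3 - <<'E'
from h import *
where()
for n in ['scene','wrist']:
    im,d=arm.get_image(n); save(n+'19',im);angles(n,im)
E
```

```text
clock: 19.65
position: [0.3954, -0.0341, 0.2677]
ee_rot: [0.23, 3.133, 0.001]
force: [0.0, -0.3, -0.0]
width: 0.001
joints [ 0.56  0.07 -0.63  1.98  0.04  1.11  1.34] toolx az 171.6 z 0.2677 F [ 0.  -0.3 -0. ] t 19.65
L own mm [-149.3 -155.4]
F own mm [-149.8   -6.4]
R own mm [-149.8  142.2]
scene F 80 r 0.0725 ctr-stem 5.1 axis 3.0
scene F 100 r 0.0761 ctr-stem -88.2 axis -92.9
scene R 100 r 0.0726 ctr-stem 88.1 axis 87.1
scene L 95 r 0.0744 ctr-stem 89.0 axis 86.9
```

View pics/wrist19.png

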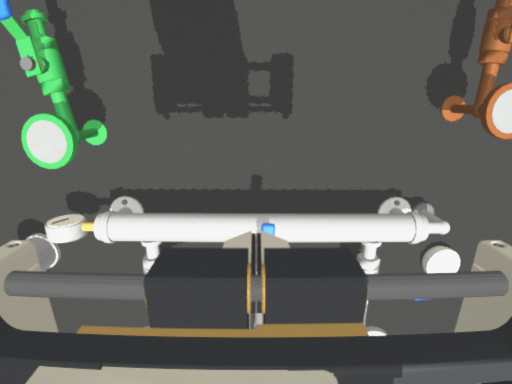

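```bash
python3 -m pendant '[[[-0.035,-0.03,0],[0,0,0],0],[[-0.035,-0.03,0],[0,0,0],0],[[0,0,0],[0,0,0],0],[[0,0,0],[0,0,0],0]]'
python3 - <<'E'
from h import *
where()
for n in ['wrist','top']:
    im,d=arm.get_image(n); save(n+'20',im);angles(n,im)
E
```

```text
clock: 20.25
position: [0.4552, -0.1026, 0.2674]
ee_rot: [-0.227, -3.133, -0.001]
force: [0.8, 0.5, 0.1]
width: 0.005
joints [ 0.6   0.19 -0.57  1.84  0.11  1.14  1.42] toolx az 171.7 z 0.2674 F [0.8 0.5 0.1] t 20.25
L own mm [ -80.  -214.3]
F own mm [-80.6 -65.2]
R own mm [-80.6  83.4]
wrist L 244 r 0.0742 ctr-stem 87.5 axis 82.0
wrist F 37 r 0.0641 ctr-stem -89.0 axis -0.3
wrist R 37 r 0.0845 ctr-stem 89.2 axis -0.3
top L 130 r 0.0748 ctr-stem 86.9 axis 85.6
```

View pics/wrist20.png

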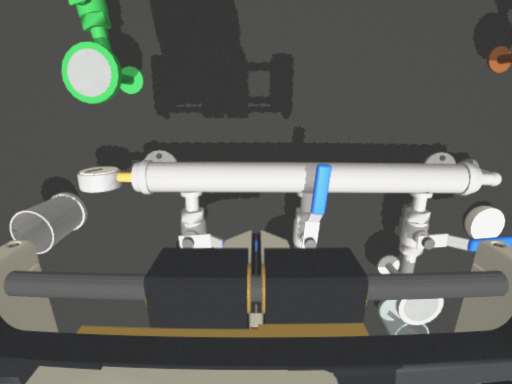

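```bash
python3 - <<'E'
from h import *
im=cv2.imread('pics/wrist20.png')[:,:,::-1]; c=cam('wrist')
hsv=cv2.cvtColor(im,cv2.COLOR_RGB2HSV)
m=cv2.inRange(hsv,(95,120,60),(125,255,255)); n,l,st,ce=cv2.connectedComponentsWithStats(m)
for i in range(1,n):
    if st[i,4]<200: continue
    v,u=np.nonzero(l==i); P=np.array([at_z(c,a,b,.1115)[:2] for a,b in zip(u,v)]); w,V=np.linalg.eigh(np.cov(P.T)); a=V[:,1]
    if a[0]>0:a=-a
    mu=P.mean(0); print(ce[i],st[i],mu.round(4),'axis',np.degrees(np.arctan2(a@OY,-a@OX)).round(1),'stem est',(mu-.073*a).round(4))
# header bottom/top edge & stem hubs
for nm,(u,v) in dict(hubR=(188,243),hubF=(310,243),hubL=(428,243)).items(): print(nm,at_z(c,u,v,.115).round(4))
cv2.imwrite('pics/w20c.png',cv2.resize(im[150:260,140:512],None,fx=2.1,fy=2.1,interpolation=cv2.INTER_CUBIC)[:,:,::-1])
E
```

```text
[320.67385057 188.98563218] [311 164  20  51 696] [ 0.4755 -0.0327] axis 3.2 stem est [ 0.547  -0.0475]
[487.67622951 241.81557377] [468 236  44  16 244] [0.5722 0.1692] axis -98.0 stem est [0.5729 0.2422]
hubR [ 0.5174 -0.1907  0.115 ]
hubF [ 0.5375 -0.0505  0.115 ]
hubL [0.5591 0.0895 0.115 ]
```

View pics/w20c.png

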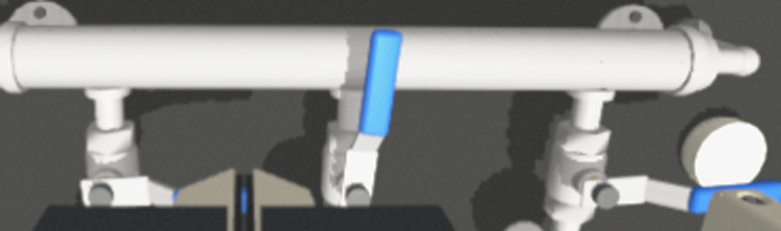

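F is confirmed at 3–4.5°. L's sleeve is cut off in this view, so I'll take one look from over L.

```bash
python3 -m pendant '[[[0,0.035,0],[0,0,0],0],[[0,0.035,0],[0,0,0],0],[[0,0.035,0],[0,0,0],0],[[0,0.035,0],[0,0,0],0],[[0,0.035,0],[0,0,0],0],[[0,0.035,0],[0,0,0],0],[[-0.03,0.01,0],[0,0,0],0],[[-0.03,0,0],[0,0,0],0],[[0,0,0],[0,0,0],0],[[0,0,0],[0,0,0],0]]'
python3 - <<'E'
from h import *
where()
im,d=arm.get_image('wrist'); save('wrist21',im); c=cam('wrist')
hsv=cv2.cvtColor(im,cv2.COLOR_RGB2HSV)
m=cv2.inRange(hsv,(95,120,60),(125,255,255)); n,l,st,ce=cv2.connectedComponentsWithStats(m)
for i in range(1,n):
    if st[i,4]<150: continue
    v,u=np.nonzero(l==i); P=np.array([at_z(c,a,b,.1115)[:2] for a,b in zip(u,v)]); w,V=np.linalg.eigh(np.cov(P.T)); a=V[:,1]
    if a@OY<0:a=-a
    mu=P.mean(0); print(ce[i],st[i],mu.round(4),'axis',np.degrees(np.arctan2(a@OY,-a@OX)).round(1),'stem est',(mu-.073*a).round(4))
im,d=arm.get_image('top'); save('top21',im); angles('top',im)
E
```

```text
clock: 21.6
position: [0.5455, 0.1059, 0.2678]
ee_rot: [-0.227, -3.133, 0.0]
force: [-0.0, 0.3, -0.2]
width: 0.005
joints [ 0.2   0.37 -0.66  1.64  0.24  1.21  0.91] toolx az 171.7 z 0.2678 F [-0.   0.3 -0.2] t 21.6
L own mm [-21.5   5.2]
F own mm [-22.  154.3]
R own mm [-22.  302.9]
[117.64835165 135.21245421] [109 108  18  55 819] [ 0.4759 -0.0323] axis 4.5 stem est [ 0.547  -0.0487]
[ 57.33383459 196.68571429] [ 33 189  49  16 665] [ 0.5318 -0.1227] axis 85.7 stem est [ 0.5265 -0.1955]
[317.6488764  197.72050562] [293 190  51  17 712] [0.5756 0.1714] axis 86.5 stem est [0.5692 0.0987]
[419.46341463 323.12669377] [ 366  304   95   32 1476] [0.7719 0.2949] axis 82.9 stem est [0.77  0.222]
top F 156 r 0.0757 ctr-stem -87.2 axis -93.5
top R 156 r 0.0731 ctr-stem 87.1 axis 86.5
top F 151 r 0.0717 ctr-stem 4.5 axis 4.4
```

View pics/wrist21.png

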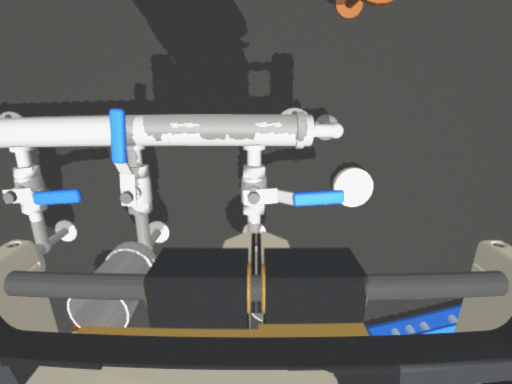

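```bash
python3 - <<'E'
from h import *
a=arm.look_for('top','funnel')[:1]; print(a)
print(arm.observe()['force'].round(1)); print(arm.sign_off())
E
```

```text
[{'rect': [267.5, 145.6, 26.7, 31.9], 'conf': 0.66}]
[-0.6  0.   0.6]
the job is handed in; nothing more can be done
None
```

The job is handed in: the lever on the funnel's branch (the middle one) is open, and the levers on both bare branches are shut. I pushed each one with the closed fingertip and lifted nothing. The wrist force read at most about 3.5 N at the end of the pushing calls.

The last checks, against the 8° tolerance at each stop:

| Branch | Lever angle | Off its stop |
|---|---|---|
| Funnel (middle) | about 4.5°, wrist and top views | about 4.5° from open |
| Bare, left | 86.5°, wrist view (top view 85.6–87°) | about 3.5° from shut |
| Bare, right | 85.7–87°, wrist and top views | about 3–4° from shut |

- **Stops:** I left each lever a few degrees short of its stop on purpose, so as not to force it.
- **Disagreements:** Two earlier wrist readings, 7.2° for the funnel lever and 82° for the left lever, did not agree. Both came from partly hidden sleeves, and clear views from above did not confirm them.
- **Other objects:** The network found the funnel where it started, to about 1 px in the top view. I saw no shift in the spare funnel, bottle, dish or beaker in the views I looked at, but I did not measure them again.
- **At hand-in:** The gripper was empty, about 27 cm above the bench, clear of everything, after 21.7 s of the allowed 61 s.

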